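Refit the catch knob of a walnut box and hold the catch pressed

TASK

The knob has come off the press catch of the walnut box and stands on the red tray. Pick it up, turn it so that its nose points the same way as the mark on the catch plate (so the flat in its bore meets the flat of the D-shaft), push it fully home on the shaft, then press knob and shaft down all the way so that the box door springs ajar, and finish while still holding the knob pressed down: do not let go. Leave the other things on the tray where they are.

Things in the scene. Friction and masses are not known exactly. Their poses are not given: they have to be found in the camera images.
- knob_mid (a point): Loose aluminium knob, upright on the red tray, 40 mm high, about 90 g. From above: an oblong with round ends, 42 long (x) by 32 wide (y), with straight flat sides at +y and -y to grip (32 apart, full height); a wedge nose at its +x end, upper 22 mm only, reaches 29 from the axis, and a dark line on top points to it. Origin on the axis, 20 above its underside; x along the nose, z up.
- knob_bore (a point): Mouth of the knob's D-shaped bore, at the centre of its underside, axes as the knob's. The bore is 18 mm deep, 18.4 across its round part; its flat is on the nose (+x) side, 5.2 from the axis.
- shaft_seat (a point): Top of the round collar (26 mm across) of the catch, on the axis: the knob's underside comes to rest here. From it rises an upright steel D-shaft 16 tall, 16 in diameter, flat facing +x and 4 from the axis, top 4 mm tapered inwards by 2. z up. Shaft and collar sink together when pressed and do not turn. The knob fits with 1.2 clearance, only with its x along this x (within 0.15 rad).
- catch: Fixed round brass plate of the catch, 74 mm across, 3 thick, on the flat top (120 above the console) of the walnut box (170 x 200). Origin at the centre of its underside; x, like the shaft's flat, towards the dark mark on it. Unpressed, the collar's top is 12 above the plate.
- tray: Fixed red lacquered tray, 250 x 440 mm, floor 5 thick, rim 18 high. Origin at the centre of its underside.
- catch_shaft (a joint): How far the shaft has been pressed down, in m: 0 = out, 0.008 = fully in, at a hard stop. A spring pushes it back up: 2 N at first, 10 N when fully in, and a little more while moving, as it drives the door.
- box_door (a joint): Opening angle, rad, of the walnut box's door on the side of the box away from the robot: 0 = shut. Driven by the catch: 0.28 when the shaft is fully in.
- jug_mid (a point): Small turquoise ceramic jug, 72 high, mouth 56 across, with a handle (mm); on the red tray, to be left alone. Origin at its centre.
- stopper_mid (a point): Steel door stopper with a rubber band round it: a plain round puck 51 across, 38 high, no nose (mm); on the red tray, to be left alone. Origin at its centre.
- comb_mid (a point): Wooden comb lying flat, 150 x 30 x 6 (mm); on the red tray, to be left alone. Origin at its centre.
- bangle_mid (a point): Rigid bangle of pearl-white beads lying flat, 69 across, 11 high (mm); on the red tray, to be left alone. Origin at its centre.
There are look-alikes about, which are no part of the job. What is shaped like the part that bears knob_mid but orange or purple is not meant.

How it is judged:
By the outcome, as a careful person would: the job done as asked, in the order asked, and still so for the second after the job is handed in, while the arm keeps its last pose, push and grip.
It also fails if it takes over 38 s, if anything falls off the work surface, if the arm or the gripper's body presses on something with over 40 N, if the wrist force passes 120 N, or if a joint passes its speed limit or range.

ROBOT

A 6-joint arm with a two-finger parallel gripper is mounted at the origin on the work surface. World frame = base frame: x ahead of the robot, y to its left, z up, the work surface at z = 0. Lengths are in m, angles in rad, forces in N, time in s.
With the tool pointing down it reaches from about 0.325 to 0.775 m from the base axis. Payload 5.5 kg.
Tool frame: the origin (TCP) lies on the centre line of the jaws, within the pads' length; the fingertips stand 11 mm ahead of it and the grasp point (between the pads) lies 8 mm behind it; z points along the fingers, y is the line along which they close (so a half turn about z gives the same grasp; the last joint's range is limited). The gripper opens to 85 mm and grips with 20 to 120 N. Pads are 22 mm wide; open, the fingers measure 114 mm over their backs; the gripper's body (76 mm by 85 mm) begins 54 mm behind the grasp point. The pads swing forward as they close: fully open they stand 13 mm farther back than shut.
Start: joints at [1.209, 0.091, 1.231, -0, 1.82, -0.057], TCP at [0.18, 0.572, 0.242] pointing down, gripper open.
Joint ranges: [-2.87, 2.87], [-0.86, 2.18], [0.17, 2.46], [-1.51, 4.65], [0.06, 2.69], [-2.65, 2.65]. Speed limits (rad/s): [2.57, 2.57, 3.01, 3.14, 3.14, 3.14].

INTERFACE

Orientations are given as a unit quaternion [w, x, y, z].
In Python, from workcell import r gives the robot as it stands.
- The arm moves only by the tool drive_tool, never from a script. Its argument "targets" is a list that holds one entry, the list of rows, each a list of 7 numbers: the turn, a rotation vector about the tool's x, y, z in degrees, then the shift along the tool's x, y, z in m, then the closure, from 0 (fully open) to 1 (shut). In form: [[[rx, ry, rz, x, y, z, jaw], ...]]. A call has exactly 5 rows; each row is the pose to reach, as a shift and turn from the pose commanded when the call began, along the tool's axes at that moment; what a row does not reach only later rows make up. A row lasts 1/10 s, in which the tool goes at most 50 mm and 8.59 degrees, less where a joint would pass 70% of its speed; a pose out of reach is approached as far as the arm can. A call with a gripper value outside its range is refused whole. The fingers move at their own pace and stop on an object; "force" is the grip in N (left out, the last holds). Time passes only in rows, so rows that repeat a pose let the fingers close, or fill a call up. It gives the time, the measured TCP pose, the force, the opening and the grip force at its end, in the units of the state.
- r.state(): the state, without advancing time (a new reading comes with each control period).
- r.snapshot(name): name is "scene" or "top"; returns the picture (480x640x3 uint8, red, green, blue); there is no depth.
- r.camera_info(name): a dict with "mtx" (3x3 intrinsics, pixels), "k1" (the pictures are not rectified: a ray, as slopes to the right and down, at radius r is drawn at 1 + k1 r^2 times it, then the intrinsics apply), "pose" (4x4, takes a point from camera to world coordinates). Camera axes: x right, y down, z forward; pixel columns grow to the right and rows downward; lengths in m; the calibration is good to about 2 mm. A picture is of the moment at which its call begins. camera_info takes no time and is no camera call.
- r.close_job(): hands the job in; it is judged then, once.
The state is a dict: "t": time; "joint_positions": joint angles; "joint_velocities": joint speeds; "joint_efforts": joint torques, N m; "eef_pos": TCP position; "ee_rot": TCP orientation; "contact_force": force on the tool from outside, world axes, zero at the start; "moment": the same for the moment, N m; "width": opening from 0.0 (shut) to 1.0 (fully open); "grip_force": force on a finger pad.
Only numpy, scipy, OpenCV 4.12 (cv2) and the standard library are available. Lean on these libraries where they do the work, as an engineer would, in place of code of your own. Each camera call takes 0.05 s, during which the arm holds its last target. There are 200 camera calls.

## Working session

There is one attempt and no reset: what is moved stays moved. The work goes in short steps, Python scripts to look and compute and a tool call to move; the robot and the scene stay as the last step left them, time stands still between calls to the robot, and variables do not carry over. Pictures are saved under pics/ and viewed, at most 10 in all, crops included, and the job is handed in when it is done.

Besides the shell and the picture viewer there is one more tool, called after "Emit:" by a JSON object that holds its "name" and its "arguments". drive_tool: Moves the arm, as the interface text tells. Its arguments: {"type":"object","properties":{"targets":{"type":"array"},"force":{"type":"number"}},"required":["targets"]}

```bash
mkdir -p pics; python3 - <<'E'
from workcell import r
import cv2,numpy as np
for n in("scene","top"):
    im=r.snapshot(n); cv2.imwrite(f"pics/{n}0.png",im[:,:,::-1]); c=r.camera_info(n); print(n,np.round(c["mtx"],1).tolist(),c["k1"],np.round(c["pose"],4).tolist())
s=r.state();print(s["t"],s["eef_pos"],s["ee_rot"],s["width"])
E
```

```text
scene [[522.4, 0.0, 319.2], [0.0, 522.4, 243.4], [0.0, 0.0, 1.0]] -0.07401867879170673 [[-0.135, 0.5307, -0.8367, 1.3494], [0.9907, 0.0846, -0.1062, 0.0857], [0.0144, -0.8433, -0.5373, 0.6124], [0.0, 0.0, 0.0, 1.0]]
top [[459.6, 0.0, 310.0], [0.0, 459.6, 245.3], [0.0, 0.0, 1.0]] -0.0677840393523364 [[0.0196, -0.9814, 0.1908, 0.4459], [-0.9993, -0.0251, -0.0263, 0.0177], [0.0306, -0.1902, -0.9813, 0.8792], [0.0, 0.0, 0.0, 1.0]]
0.1 [0.17997498 0.57213019 0.24125132] [-1.88409920e-04  1.51815900e-01  9.88408393e-01 -8.63638417e-04] 0.9977446956867004
```

View pics/scene0.png

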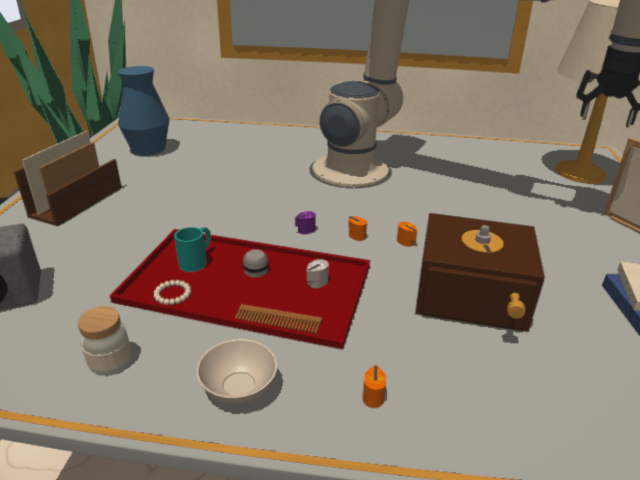

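View pics/top0.png

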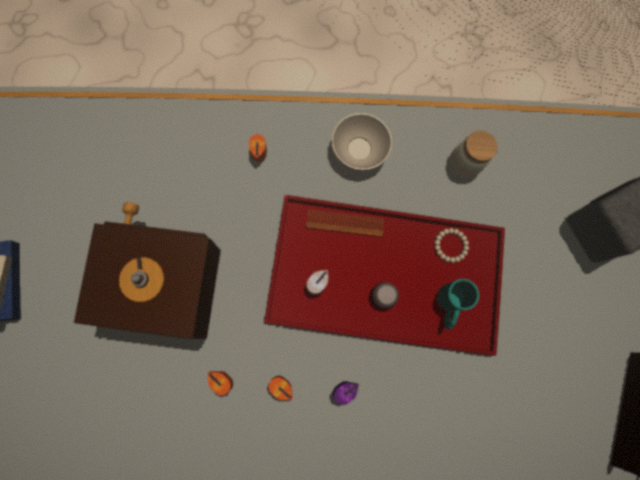

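The scene holds these candidates (top image):
- Silver knob with nose and dark line on the tray at (317,282): this is the one meant.
- Plain round puck at (385,295): the stopper, with no nose.
- Orange knobs at (258,147), (220,383) and (281,389), and a purple one at (345,392): look-alikes.

The catch is at (141,280), with its mark at about (139,263). I'll confirm in one enlarged crop.

```bash
python3 - <<'E'
import cv2,numpy as np
t=cv2.imread("pics/top0.png")
f=lambda cx,cy:cv2.resize(t[cy-30:cy+30,cx-30:cx+30],(400,400),interpolation=cv2.INTER_CUBIC)
cv2.imwrite("pics/crop0.png",np.hstack([f(317,282),f(141,280)]))
E
cat > h.py <<'E'
from workcell import r
import cv2,numpy as np
from scipy.spatial.transform import Rotation as R
def ray(n,u,v):
    c=r.camera_info(n);P=np.array(c["pose"]);
    s=cv2.undistortPoints(np.array([[[u,v]]],float),np.array(c["mtx"]),np.array([c["k1"],0,0,0,0.])).ravel()
    return P[:3,3],P[:3,:3]@[s[0],s[1],1]
def atz(n,u,v,z):
    o,d=ray(n,u,v);return o+d*(z-o[2])/d[2]
def proj(n,p):
    c=r.camera_info(n);P=np.linalg.inv(np.array(c["pose"]))
    return cv2.projectPoints(np.array([p],float),cv2.Rodrigues(P[:3,:3])[0],P[:3,3],np.array(c["mtx"]),np.array([c["k1"],0,0,0,0.]))[0].ravel()
def tool():
    s=r.state();q=s["ee_rot"];return np.array(s["eef_pos"]),R.from_quat([q[1],q[2],q[3],q[0]])
E
```

```text
(no output)
```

View pics/crop0.png

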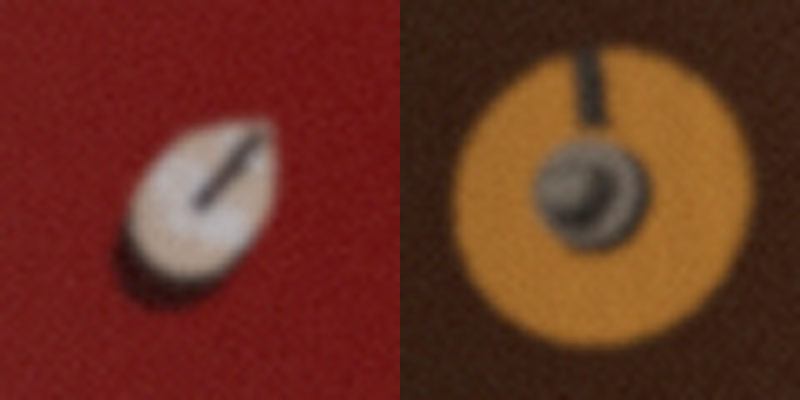

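```bash
python3 - <<'E'
from h import *
from scipy.optimize import least_squares
t=cv2.imread("pics/top0.png");
px=lambda ox,oy,x,y:(ox+(x+.5)/6.667-.5,oy+(y+.5)/6.667-.5)
a=atz("top",*px(287,252,200,208),.045);b=atz("top",*px(287,252,272,122),.045)
d=b-a;print("line",a,b,np.linalg.norm(d),np.degrees(np.arctan2(d[1],d[0])))
for back in[(140,262),(150,265)]:
    print(atz("top",*px(287,252,*back),.045),np.linalg.norm(atz("top",*px(287,252,*back),.045)-b))
# knob scene: silver blob
def blob(n,x0,x1,y0,y1,f):
    i=cv2.imread(f"pics/{n}0.png")[y0:y1,x0:x1].astype(int);m=f(i).astype(np.uint8)
    n_,l,s,c=cv2.connectedComponentsWithStats(m);k=1+np.argmax(s[1:,4]);
    e=cv2.fitEllipse(cv2.convexHull(max(cv2.findContours((l==k).astype(np.uint8),cv2.RETR_EXTERNAL,cv2.CHAIN_APPROX_NONE)[0],key=len)))
    return s[k],c[k]+[x0,y0],(e[0][0]+x0,e[0][1]+y0),e[1]
k=blob("top",290,345,255,310,lambda i:i[...,1]>100);print(k,atz("top",*k[1],.045))
p=blob("top",105,180,245,315,lambda i:(i[...,2]>95));print(p)
c=atz("top",*p[2],.123);print("plate",c)
m1=atz("top",*px(111,250,587,50) if 0 else px(111,250,187,50),.123);m2=atz("top",*px(111,250,195,125),.123)
for q in(c,m2):
  d=m1-q;print("mark",m1,m2,np.degrees(np.arctan2(d[1],d[0])))
p=blob("scene",450,515,225,260,lambda i:(i[...,2]>150)&(i[...,0]<90));print(p,"scene plate",atz("scene",*p[2],.123))
k=blob("scene",300,335,255,292,lambda i:i[...,1]>70);print(k,proj("scene",[*atz("top",*blob("top",290,345,255,310,lambda i:i[...,1]>100)[1],.045)[:2],.025]))
E
```

```text
line [ 0.53883581 -0.01798574  0.045     ] [ 0.56301682 -0.0373959   0.045     ] 0.031007663830056632 -38.754097973784994
[ 0.52369946 -0.00188568  0.045     ] 0.05297952777039296
[ 0.52294339 -0.00462606  0.045     ] 0.0517662193906677
(array([ 17,  16,  21,  22, 329], dtype=int32), array([316.92401216, 281.85714286]), (317.3088207244873, 281.4258232116699), (18.164806365966797, 24.40696144104004)) [ 0.54052703 -0.01859667  0.045     ]
(array([  14,   12,   45,   45, 1440], dtype=int32), array([141.00902778, 279.48194444]), (140.8779411315918, 279.1501235961914), (43.52859878540039, 46.31328201293945))
plate [0.52888722 0.27550588 0.123     ]
mark [0.5656533  0.28250259 0.123     ] [0.54683941 0.27882457 0.123     ] 10.774747382117615
mark [0.5656533  0.28250259 0.123     ] [0.54683941 0.27882457 0.123     ] 11.061514198062232
(array([ 12,   5,  41,  22, 474], dtype=int32), array([481.60970464, 241.39873418]), (482.202392578125, 240.57134342193604), (20.498371124267578, 41.755897521972656)) scene plate [0.53198275 0.27539984 0.123     ]
(array([  6,   4,  23,  29, 530], dtype=int32), array([317.13773585, 272.59433962]), (317.4033603668213, 272.5916996002197), (24.059860229492188, 29.994041442871094)) [317.87887445 273.20356357]
```

The crop shows the silver knob with its nose to the upper right at about (328,270), and the catch mark at about (139,260). So the knob axis is at about (0.540,-0.0185) with yaw -39°, and the plate is at about (0.530,0.2755) with mark yaw 11°.

```bash
cat >> h.py <<'E'
def go(x,y,z,yaw):
    "delta to TCP xyz with tool y axis at world angle yaw deg (mod 180), pointing down"
    p,Q=tool();M=Q.as_matrix();a=np.degrees(np.arctan2(M[1,1],M[0,1]))
    dy=(yaw-a+90)%180-90; g=np.radians(a+dy)
    Y=np.array([np.cos(g),np.sin(g),0]);Z=np.array([0,0,-1.]);T=np.c_[np.cross(Y,Z),Y,Z]
    s=r.state();print("t",s["t"],"p",p.round(4),"yaw",round(a,1),"q",np.round(s["joint_positions"],2),"F",np.round(s["contact_force"],1))
    print("rot",np.degrees(R.from_matrix(M.T@T).as_rotvec()).round(1),"shift",(M.T@(np.array([x,y,z])-p)).round(4))
E
python3 -c "
from h import *
go(.54,-.0185,.15,51)"
```

```text
t 0.1 p [0.18   0.5721 0.2413] yaw 72.5 q [ 1.21  0.09  1.23  0.    1.82 -0.06] F [-0.6 -0.2 -0. ]
rot [-0.1  0.  21.5] shift [-0.5207 -0.4552  0.092 ]
```

Emit:
{"name": "drive_tool", "arguments": {"targets": [[[0, 0, 0, -0.034, -0.03, 0, 0], [0, 0, 0, -0.068, -0.06, 0, 0], [0, 0, 0, -0.102, -0.09, 0, 0], [0, 0, 0, -0.136, -0.12, 0, 0], [0, 0, 0, -0.17, -0.15, 0, 0]]]}}

```text
t: 0.6
eef_pos: [0.2976, 0.3766, 0.2418]
ee_rot: [-0.0, 0.152, 0.988, -0.0]
contact_force: [1.4, -0.0, 0.4]
width: 1.0
grip_force: 0.0
```

Emit:
{"name": "drive_tool", "arguments": {"targets": [[[0, 0, 0, -0.034, -0.03, 0, 0], [0, 0, 0, -0.068, -0.06, 0, 0], [0, 0, 0, -0.102, -0.09, 0, 0], [0, 0, 0, -0.136, -0.12, 0, 0], [0, 0, 0, -0.17, -0.15, 0, 0]]]}}

```text
t: 1.1
eef_pos: [0.4148, 0.1824, 0.242]
ee_rot: [-0.0, 0.152, 0.988, -0.0]
contact_force: [-0.0, 0.7, 1.2]
width: 1.003
grip_force: 0.0
```

Emit:
{"name": "drive_tool", "arguments": {"targets": [[[0, 0, 5, -0.034, -0.03, 0, 0.25], [0, 0, 10, -0.068, -0.06, 0, 0.25], [0, 0, 15, -0.102, -0.09, 0.02, 0.25], [0, 0, 20, -0.14, -0.12, 0.05, 0.25], [0, 0, 21.5, -0.17, -0.15, 0.08, 0.25]]]}}

```text
t: 1.6
eef_pos: [0.529, -0.0054, 0.1666]
ee_rot: [0.001, 0.335, 0.942, 0.0]
contact_force: [0.6, 1.3, 0.0]
width: 0.752
grip_force: 0.0
```

```bash
python3 - <<'E'
from h import *
go(.54,-.0185,.11,51)
im=r.snapshot("scene")[...,::-1];t=r.snapshot("top")[...,::-1]
cv2.imwrite("pics/a.png",np.hstack([cv2.resize(im[170:320,240:390],(400,400),interpolation=2),cv2.resize(t[207:357,242:392],(400,400),interpolation=2)]))
print(r.state()["width"])
E
```

```text
t 1.6 p [ 0.529  -0.0054  0.1666] yaw 50.9 q [-0.07 -0.1   1.56  0.    1.69 -0.96] F [0.6 1.3 0. ]
rot [ 0.   0.  -0.1] shift [-0.0168 -0.0033  0.0567]
0.7482194565548345
```

View pics/a.png

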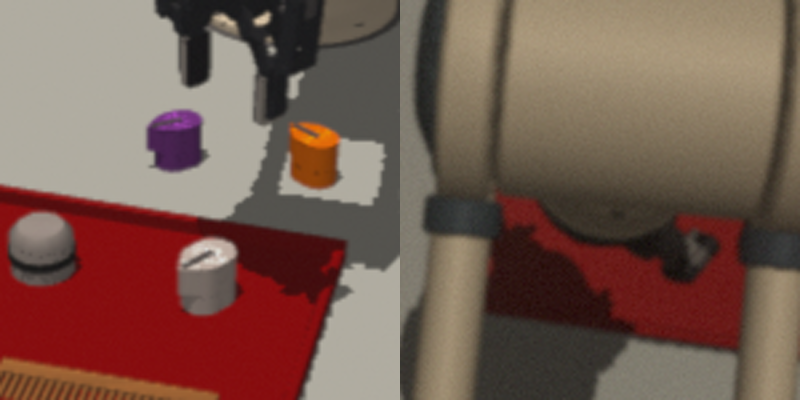

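The scene crop shows the silver knob standing upright and clear, with the gripper above and behind it. I'll move over it.

Emit:
{"name": "drive_tool", "arguments": {"targets": [[[0, 0, 0, -0.008, -0.002, 0.02, 0.25], [0, 0, 0, -0.017, -0.003, 0.04, 0.25], [0, 0, 0, -0.017, -0.003, 0.06, 0.25], [0, 0, 0, -0.017, -0.003, 0.08, 0.25], [0, 0, 0, -0.017, -0.003, 0.08, 0.25]]]}}

```text
t: 2.2
eef_pos: [0.5374, -0.0158, 0.0842]
ee_rot: [-0.003, 0.333, 0.943, -0.001]
contact_force: [0.4, -0.4, -0.4]
width: 0.749
grip_force: 0.0
```

```bash
python3 - <<'E'
from h import *
go(.54,-.0185,.024,51)
im=r.snapshot("scene")[...,::-1]
cv2.imwrite("pics/b.png",cv2.resize(im[190:310,240:400],(800,600),interpolation=2))
E
```

```text
t 2.2 p [ 0.5374 -0.0158  0.0842] yaw 51.1 q [-0.09 -0.04  1.65  0.    1.54 -0.98] F [ 0.4 -0.4 -0.4]
rot [-0.2 -0.3  0.1] shift [-0.004  -0.0003  0.0602]
```

View pics/b.png

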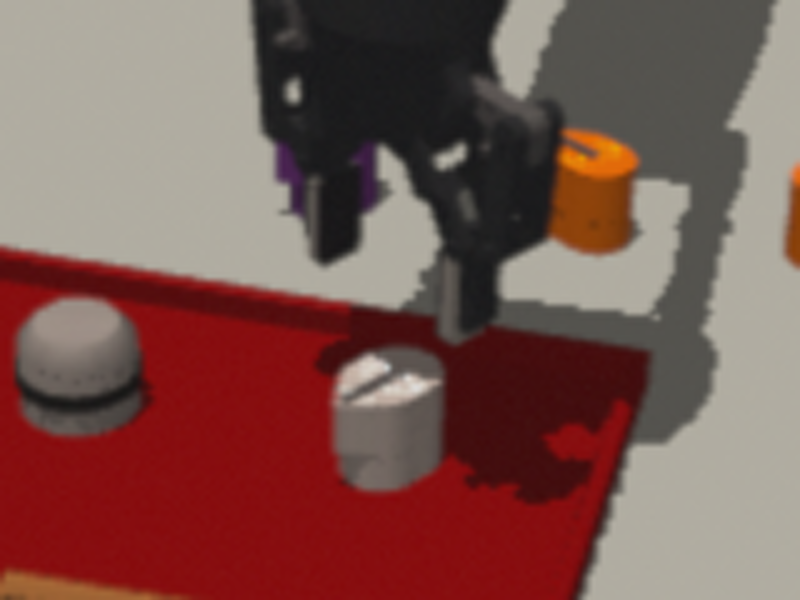

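The fingers straddle the knob, whose top is at about (388,378) in the crop. I'll descend now.

Emit:
{"name": "drive_tool", "arguments": {"targets": [[[0, 0, 0, -0.002, 0, 0.0, 0.25], [0, 0, 0, -0.002, 0, 0.02, 0.25], [0, 0, 0, -0.002, 0, 0.04, 0.25], [0, 0, 0, -0.002, 0, 0.055, 0.25], [0, 0, 0, -0.002, 0, 0.055, 0.25]]]}}

```text
t: 2.75
eef_pos: [0.54, -0.0176, 0.0309]
ee_rot: [-0.001, 0.333, 0.943, -0.0]
contact_force: [-0.8, 0.2, -0.2]
width: 0.75
grip_force: 0.0
```

```bash
python3 - <<'E'
from h import *
go(.54,-.0185,.024,51)
E
```

```text
t 2.75 p [ 0.54   -0.0176  0.0309] yaw 51.0 q [-0.1  -0.    1.7   0.    1.44 -0.99] F [-0.8  0.2 -0.2]
rot [-0.1 -0.1  0. ] shift [-0.0006 -0.0007  0.0069]
```

Emit:
{"name": "drive_tool", "arguments": {"targets": [[[0, 0, 0, 0, -0.001, 0.005, 0.25], [0, 0, 0, 0, -0.001, 0.005, 0.6], [0, 0, 0, 0, -0.001, 0.005, 1], [0, 0, 0, 0, -0.001, 0.005, 1], [0, 0, 0, 0, -0.001, 0.005, 1]]], "force": 70}}

```text
t: 3.25
eef_pos: [0.5411, -0.0187, 0.0286]
ee_rot: [0.001, 0.334, 0.943, 0.0]
contact_force: [-0.1, 0.8, 4.7]
width: 0.361
grip_force: 69.8
```

Emit:
{"name": "drive_tool", "arguments": {"targets": [[[0, 0, 0, 0, 0, 0, 1], [0, 0, 0, 0, 0, 0, 1], [0, 0, 0, 0, 0, -0.01, 1], [0, 0, 0, 0, 0, -0.03, 1], [0, 0, 0, 0, 0, -0.03, 1]]]}}

```text
t: 3.75
eef_pos: [0.5417, -0.0187, 0.0602]
ee_rot: [0.002, 0.334, 0.943, 0.001]
contact_force: [0.1, -0.5, -0.3]
width: 0.365
grip_force: 69.2
```

```bash
python3 - <<'E'
from h import *
go(.53,.2755,.22,101)
print(r.state()["width"])
im=r.snapshot("scene")[...,::-1]
cv2.imwrite("pics/c.png",cv2.resize(im[190:310,240:400],(800,600),interpolation=2))
E
```

```text
t 3.75 p [ 0.5417 -0.0187  0.0602] yaw 51.0 q [-0.1  -0.03  1.67  0.    1.49 -0.99] F [ 0.1 -0.5 -0.3]
rot [  0.    0.2 -50. ] shift [ 0.1935  0.2218 -0.16  ]
0.36528515916168797
```

View pics/c.png

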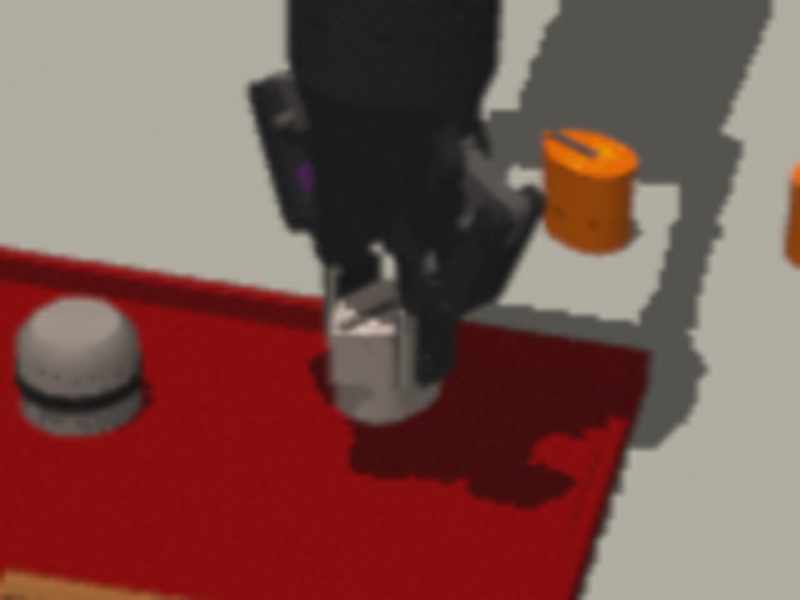

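The knob is gripped by its flats and lifted off the tray, with an opening of about 31 mm. I'll carry it to above the catch.

Emit:
{"name": "drive_tool", "arguments": {"targets": [[[0, 0, -7, 0.005, 0.006, -0.048, 1], [0, 0, -14, 0.02, 0.023, -0.09, 1], [0, 0, -21, 0.04, 0.046, -0.13, 1], [0, 0, -28, 0.065, 0.075, -0.16, 1], [0, 0, -35, 0.095, 0.109, -0.16, 1]]]}}

```text
t: 4.3
eef_pos: [0.5365, 0.1267, 0.2225]
ee_rot: [0.004, 0.033, 0.999, 0.001]
contact_force: [1.4, 0.1, -0.0]
width: 0.361
grip_force: 69.6
```

```bash
python3 - <<'E'
from h import *
go(.53,.2755,.22,101)
E
python3 - <<'E'
import cv2,numpy as np
t=cv2.imread("pics/top0.png")[262:298,123:159];s=cv2.imread("pics/scene0.png")[220:256,466:502]
f=lambda i:cv2.resize(i,(400,400),interpolation=2)
cv2.imwrite("pics/d.png",np.hstack([f(t),f(s)]))
E
```

```text
t 4.3 p [0.5365 0.1267 0.2225] yaw 86.2 q [ 0.17 -0.05  1.41 -0.    1.77 -1.33] F [ 1.4  0.1 -0. ]
rot [  0.    0.5 -14.8] shift [0.0163 0.1481 0.0026]
```

View pics/d.png

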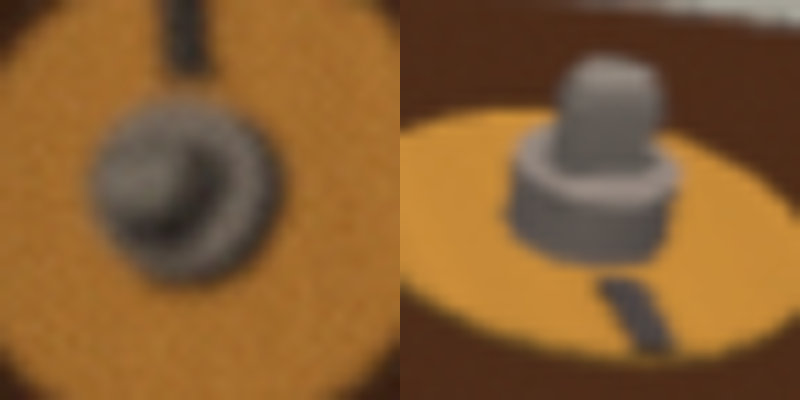

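The enlargement shows the collar and D-shaft: collar centre at top-image px (139.3,278.7) and, for its top ring, scene px (483.2,233.9). The flat faces the mark.

```bash
python3 - <<'E'
from h import *
print(atz("scene",483.2,233.9,.135),atz("top",139.3,278.7,.129))
E
```

```text
[0.52870649 0.27542882 0.135     ] [0.52889764 0.27612835 0.129     ]
```

Emit:
{"name": "drive_tool", "arguments": {"targets": [[[0, 0, -4, 0.003, 0.03, 0, 1], [0, 0, -8, 0.006, 0.06, 0, 1], [0, 0, -12, 0.01, 0.09, 0, 1], [0, 0.5, -14.8, 0.014, 0.12, 0, 1], [0, 0.5, -14.8, 0.016, 0.146, 0, 1]]]}}

```text
t: 4.8
eef_pos: [0.5285, 0.2741, 0.2156]
ee_rot: [-0.006, -0.095, 0.995, -0.0]
contact_force: [1.5, -0.4, -1.3]
width: 0.36
grip_force: 69.6
```

Emit:
{"name": "drive_tool", "arguments": {"targets": [[[0, 0, 0, 0, 0, 0.01, 1], [0, 0, 0, 0, 0, 0.02, 1], [0, 0, 0, 0, 0, 0.03, 1], [0, 0, 0, 0, 0, 0.03, 1], [0, 0, 0, 0, 0, 0.03, 1]]]}}

```text
t: 5.3
eef_pos: [0.5288, 0.2717, 0.1868]
ee_rot: [-0.005, -0.094, 0.996, -0.0]
contact_force: [0.3, -0.1, -0.7]
width: 0.366
grip_force: 69.6
```

```bash
python3 - <<'E'
from h import *
go(.53,.2755,.18,101)
im=r.snapshot("scene")[...,::-1];cv2.imwrite("pics/full_e.png",im)
cv2.imwrite("pics/e.png",cv2.resize(im[190:270,430:537],(800,598),interpolation=2))
p,_=tool();print("tcp px",proj("scene",p),"underside",proj("scene",[p[0],p[1],p[2]-.0236]))
E
```

```text
t 5.3 p [0.5288 0.2717 0.1868] yaw 100.8 q [ 0.42  0.08  1.34  0.    1.73 -1.34] F [ 0.3 -0.1 -0.7]
rot [ 0.  -0.6 -0.2] shift [-0.0019  0.0035  0.0068]
tcp px [486.62375201 207.88478995] underside [484.16204365 219.73401807]
```

View pics/e.png

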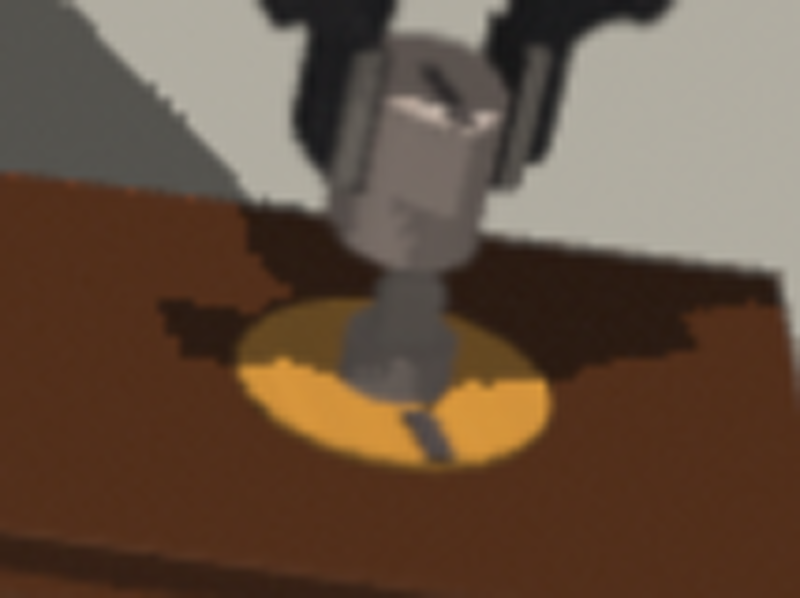

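The knob hangs just above the shaft, with underside centre at crop (408,230), shaft at (412,290), and its line parallel to the mark at (428,435). It needs about 4 mm in +y.

Emit:
{"name": "drive_tool", "arguments": {"targets": [[[0, -0.3, 0, 0, 0.002, 0, 1], [0, -0.5, 0, -0.001, 0.0037, 0.002, 1], [0, -0.5, 0, -0.001, 0.0037, 0.004, 1], [0, -0.5, 0, -0.001, 0.0037, 0.006, 1], [0, -0.5, 0, -0.001, 0.0037, 0.006, 1]]], "force": 90}}

```text
t: 5.85
eef_pos: [0.5289, 0.2764, 0.1808]
ee_rot: [-0.0, -0.094, 0.996, 0.0]
contact_force: [-0.5, -0.8, -1.6]
width: 0.36
grip_force: 92.1
```

Emit:
{"name": "drive_tool", "arguments": {"targets": [[[0, 0, 0, 0, 0, 0.002, 1], [0, 0, 0, 0, 0, 0.004, 1], [0, 0, 0, 0, 0, 0.006, 1], [0, 0, 0, 0, 0, 0.008, 1], [0, 0, 0, 0, 0, 0.008, 1]]]}}

```text
t: 6.35
eef_pos: [0.5289, 0.2764, 0.1728]
ee_rot: [-0.0, -0.094, 0.996, 0.0]
contact_force: [-0.5, 0.1, -1.3]
width: 0.356
grip_force: 92.1
```

```bash
python3 - <<'E'
from h import *
go(.529,.2755,.1586,101);print(r.state()["moment"])
im=r.snapshot("scene")[...,::-1]
cv2.imwrite("pics/f.png",cv2.resize(im[190:270,430:537],(800,598),interpolation=2))
E
```

```text
t 6.35 p [0.5289 0.2764 0.1728] yaw 100.8 q [ 0.42  0.08  1.37  0.    1.7  -1.34] F [-0.5  0.1 -1.3]
rot [ 0.1 -0.  -0.2] shift [ 0.0001 -0.0009  0.0142]
[-0.02774129 -0.0173067   0.01333696]
```

Emit:
{"name": "drive_tool", "arguments": {"targets": [[[0, 0, 0, 0, -0.0005, 0.001, 1], [0, 0, 0, 0, -0.0005, 0.002, 1], [0, 0, 0, 0, -0.0005, 0.003, 1], [0, 0, 0, 0, -0.0005, 0.004, 1], [0, 0, 0, 0, -0.0005, 0.004, 1]]]}}

```text
t: 6.9
eef_pos: [0.5295, 0.276, 0.1695]
ee_rot: [0.0, -0.094, 0.996, 0.001]
contact_force: [1.5, 1.0, -1.3]
width: 0.357
grip_force: 92.2
```

Emit:
{"name": "drive_tool", "arguments": {"targets": [[[0, 0, 0, 0, 0, 0.001, 1], [0, 0, 0, 0, 0, 0.002, 1], [0, 0, 0, 0, 0, 0.003, 1], [0, 0, 0, 0, 0, 0.004, 1], [0, 0, 0, 0, 0, 0.004, 1]]]}}

```text
t: 7.4
eef_pos: [0.5295, 0.276, 0.1654]
ee_rot: [0.0, -0.094, 0.996, 0.001]
contact_force: [4.4, 0.9, -0.6]
width: 0.36
grip_force: 92.2
```

```bash
python3 - <<'E'
from h import *
go(.529,.2755,.1586,101);print(r.state()["moment"])
im=r.snapshot("scene")[...,::-1]
cv2.imwrite("pics/g.png",cv2.resize(im[190:270,430:537],(800,598),interpolation=2))
E
```

```text
t 7.4 p [0.5295 0.276  0.1654] yaw 100.8 q [ 0.42  0.08  1.38  0.    1.68 -1.34] F [ 4.4  0.9 -0.6]
rot [ 0.1  0.1 -0.2] shift [ 0.0006 -0.0004  0.0068]
[ 0.19514327 -0.76458247  0.0377129 ]
```

View pics/g.png

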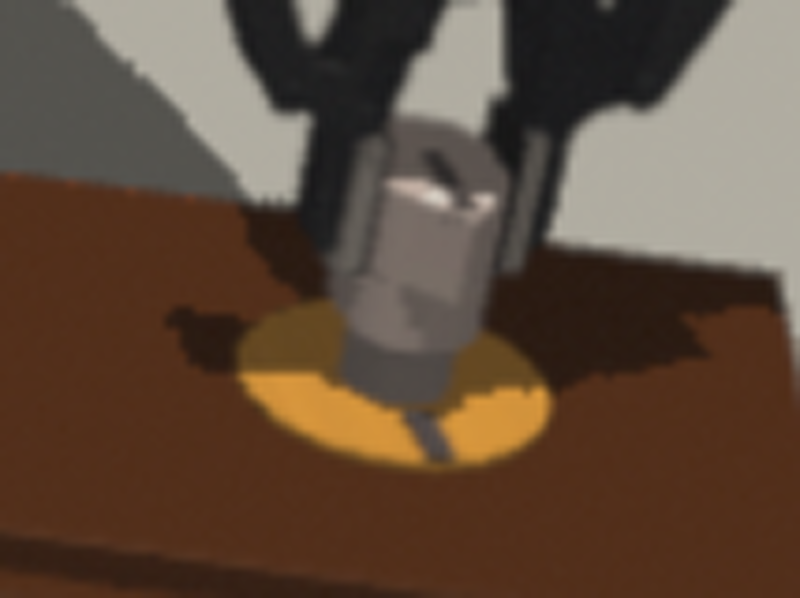

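The knob is part-way over the shaft, with its lower edge at about (400,350) over the collar. There is a slight sideways push of +4 N in x, so I'll ease 1 mm in +x and go on down.

Emit:
{"name": "drive_tool", "arguments": {"targets": [[[0, 0, 0, -0.0005, 0, 0, 1], [0, 0, 0, -0.001, 0, 0.001, 1], [0, 0, 0, -0.001, 0, 0.002, 1], [0, 0, 0, -0.001, 0, 0.003, 1], [0, 0, 0, -0.001, 0, 0.003, 1]]]}}

```text
t: 7.95
eef_pos: [0.5297, 0.2761, 0.1617]
ee_rot: [-0.001, -0.094, 0.996, 0.0]
contact_force: [-1.4, -0.1, -1.1]
width: 0.365
grip_force: 92.2
```

Emit:
{"name": "drive_tool", "arguments": {"targets": [[[0, 0, 0, 0, 0, 0.001, 1], [0, 0, 0, 0, 0, 0.002, 1], [0, 0, 0, 0, 0, 0.003, 1], [0, 0, 0, 0, 0, 0.004, 1], [0, 0, 0, 0, 0, 0.004, 1]]]}}

```text
t: 8.45
eef_pos: [0.5301, 0.2762, 0.1584]
ee_rot: [-0.0, -0.094, 0.996, 0.001]
contact_force: [-0.5, -0.2, -0.5]
width: 0.353
grip_force: 92.4
```

```bash
python3 - <<'E'
from h import *
go(.529,.2755,.1506,101);print(r.state()["moment"])
E
```

```text
t 8.45 p [0.5301 0.2762 0.1584] yaw 100.8 q [ 0.42  0.08  1.39  0.    1.67 -1.34] F [-0.5 -0.2 -0.5]
rot [ 0.1  0.  -0.2] shift [ 0.0012 -0.0005  0.0078]
[0.01011158 0.09721325 0.00110742]
```

Sideways forces are near zero, so I'll press on slowly and watch Fz.

Emit:
{"name": "drive_tool", "arguments": {"targets": [[[0, 0, 0, 0, 0, 0.001, 1], [0, 0, 0, 0, 0, 0.002, 1], [0, 0, 0, 0, 0, 0.003, 1], [0, 0, 0, 0, 0, 0.003, 1], [0, 0, 0, 0, 0, 0.003, 1]]]}}

```text
t: 8.95
eef_pos: [0.5301, 0.2762, 0.1557]
ee_rot: [0.0, -0.094, 0.996, 0.001]
contact_force: [-2.2, -1.3, 4.2]
width: 0.358
grip_force: 92.6
```

Emit:
{"name": "drive_tool", "arguments": {"targets": [[[0, 0, 0, 0, 0, 0.001, 1], [0, 0, 0, 0, 0, 0.002, 1], [0, 0, 0, 0, 0, 0.003, 1], [0, 0, 0, 0, 0, 0.003, 1], [0, 0, 0, 0, 0, 0.003, 1]]]}}

```text
t: 9.45
eef_pos: [0.5301, 0.2762, 0.1529]
ee_rot: [0.0, -0.094, 0.996, 0.001]
contact_force: [-3.6, -1.3, 6.0]
width: 0.358
grip_force: 92.9
```

Emit:
{"name": "drive_tool", "arguments": {"targets": [[[0, 0, 0, 0, 0, 0.001, 1], [0, 0, 0, 0, 0, 0.002, 1], [0, 0, 0, 0, 0, 0.002, 1], [0, 0, 0, 0, 0, 0.002, 1], [0, 0, 0, 0, 0, 0.002, 1]]]}}

```text
t: 9.95
eef_pos: [0.5302, 0.2762, 0.1514]
ee_rot: [0.0, -0.094, 0.996, 0.001]
contact_force: [-4.3, -0.9, 7.2]
width: 0.358
grip_force: 93.1
```

Emit:
{"name": "drive_tool", "arguments": {"targets": [[[0, 0, 0, 0.0003, 0, 0.001, 1], [0, 0, 0, 0.0004, 0, 0.002, 1], [0, 0, 0, 0.0004, 0, 0.003, 1], [0, 0, 0, 0.0004, 0, 0.003, 1], [0, 0, 0, 0.0004, 0, 0.003, 1]]], "force": 110}}

```text
t: 10.45
eef_pos: [0.5302, 0.2762, 0.1506]
ee_rot: [0.002, -0.094, 0.996, 0.001]
contact_force: [-5.9, -3.0, 14.8]
width: 0.354
grip_force: 108.8
```

Emit:
{"name": "drive_tool", "arguments": {"targets": [[[0, 0, 0, 0, 0, 0.0005, 1], [0, 0, 0, 0, 0, 0.001, 1], [0, 0, 0, 0, 0, 0.001, 1], [0, 0, 0, 0, 0, 0.001, 1], [0, 0, 0, 0, 0, 0.001, 1]]]}}

```text
t: 10.95
eef_pos: [0.5302, 0.2762, 0.1506]
ee_rot: [0.002, -0.094, 0.996, 0.001]
contact_force: [-6.6, -3.7, 17.6]
width: 0.352
grip_force: 109.1
```

It has hit the hard stop at TCP z = 0.1506, as predicted. I'll check the door and the seating.

```bash
python3 - <<'E'
from h import *
im=r.snapshot("scene")[...,::-1]; b=cv2.imread("pics/scene0.png")
f=lambda i:cv2.resize(i[190:350,410:570],(400,400),interpolation=2)
cv2.imwrite("pics/i.png",np.hstack([f(b),f(im)]))
E
```

```text
(no output)
```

View pics/i.png

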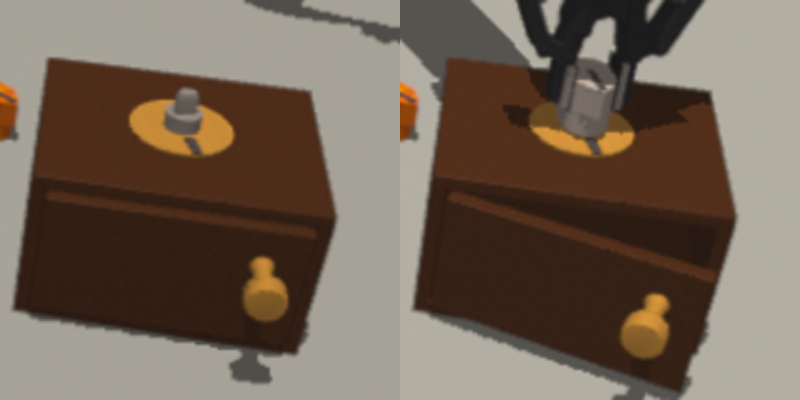

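The door is ajar (right edge now at about (715,270)), and the knob sits low on the plate at (588,105), still held and pressed. I'll hand it in.

```bash
python3 -c "
from workcell import r
print(r.close_job())"
```

```text
the job is handed in; nothing more can be done
None
```

The knob is home on the D-shaft and pressed down to the hard stop, the box door is ajar, and the gripper still holds the knob down; the job was handed in at about 11 s, and no verdict came back.

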